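Clear the floor fitter's bench: wedges, pipe collar and filler pots

TASK

Tidy up after the floor laying: put both oak wedges into the tray that has a wedge fixed on its ledge as a sample, and the oak pipe collar into the tray that has a collar on its ledge, each lying flat on the tray's floor just as it lies now, not on another piece. Stack the two white filler pots mouth-down in the middle of the round metal drip dish, the large one below and the small one centred on top of it. Leave the mallet and the tape measure where they are.

Things in the scene. Friction and masses are not known exactly. Their poses are not given: they have to be found in the camera images.
- long_wedge: Loose oak wedge, 80 mm long (its x), 30 mm wide (its y), flat underside, sloping top: 6 mm high at the thin end (-x), 16 mm at the middle, 26 mm at the thick end (+x). The two long sides are upright and parallel: grip across the 30 mm. Origin: centre of the underside. z up as it lies. About 35 g.
- short_wedge: Loose oak wedge like the long one but 55 mm long (its x), 30 mm wide (its y), 6 mm high at the thin end (-x), 16 mm at the middle, 26 mm at the thick end (+x). Origin: centre of the underside. About 25 g.
- collar: Loose oak pipe collar: a flat ring 50 mm across with an 18 mm bore, 14 mm high, lying flat. Origin: centre of the underside, z up its axis. About 25 g.
- large_pot: Loose white plastic filler pot standing mouth-down, empty: 60 mm high, 64 mm across at the rim (below), narrowing evenly to 57 mm across at its flat closed bottom (on top), wall 2.5 mm. Origin: centre of the mouth, at the level of the rim on which it stands; z points up towards the closed bottom. About 35 g.
- small_pot: Loose white plastic filler pot standing mouth-down, empty: 45 mm high, 46 mm across at the rim (below), narrowing evenly to 41 mm at its flat closed bottom (on top), wall 2.5 mm. Origin: centre of the mouth, at the level of the rim on which it stands; z points up. About 22 g.
- wedge_tray: Fixed blue tray, outside 118 (its x) by 168 mm (its y), 22 mm high, inside 110 by 160 mm, floor 4 mm above the bench. Origin: centre of the tray's underside. Beyond its +x wall a ledge 10 mm high, 56 mm deep, bears the fixed sample: a 55 mm wedge along y, 87 mm from the origin. Room for two wedges lying along the tray's x, 40 mm either side of its middle in y.
- collar_tray: Fixed blue open tray for collars, the same tray in every size as the wedge tray; the fixed sample on its +x ledge is a 50 mm collar, centred 87 mm from the origin along +x. Origin: centre of the tray's underside, floor 4 mm above the bench.
- drip_dish: Fixed round shallow aluminium dish, 120 mm across, 10 mm high, wall 3 mm, its flat floor 6 mm above the bench. Origin: centre of its underside.
- mallet: Loose rubber mallet, 0.6 kg, bystander, at the robot's far left: wooden handle 22 mm thick along its x, black head 60 mm thick and 100 mm long across, 290 mm long in all. Origin: on the bench below the handle, 110 mm from the head's middle. Leave it alone.
- tape_measure: Loose yellow tape measure, bystander, at the robot's far right: 72 by 42 by 62 mm high, origin: centre of its underside. Leave it alone.

How it is judged:
By the outcome, as a careful person would: the job done as asked, in the order asked, and still so for the second after the job is handed in, with the robot touching nothing.
It also fails if it takes over 128 s, if anything falls off the work surface, if the arm or the gripper's body presses on something with over 40 N, if the wrist force passes 120 N, or if a joint passes its speed limit or range.

ROBOT

A 6-joint arm with a two-finger parallel gripper is mounted at the origin on the work surface. World frame = base frame: x ahead of the robot, y to its left, z up, the work surface at z = 0. Lengths are in m, angles in rad, forces in N, time in s.
With the tool pointing down it reaches from about 0.425 to 1.125 m from the base axis. Payload 14.9 kg.
Tool frame: the origin (TCP) lies at the very end of the fingers, on their centre line; the grasp point (between the pads) lies 19 mm behind it; z points along the fingers, y is the line along which they close (so a half turn about z gives the same grasp; the last joint's range is limited). The gripper opens to 91 mm and grips with 3 to 60 N. Pads are 32 mm wide; open, the fingers measure 118 mm over their backs; the gripper's body (76 mm by 178 mm) begins 60 mm behind the grasp point.
Start: joints at [-1.371, 0.379, 1.734, -0, 1.028, -0.033], TCP at [0.161, -0.681, 0.214] pointing down, gripper open.
Joint ranges: [-2.77, 2.77], [-0.74, 2.19], [0, 2.66], [-1.06, 4.2], [0.31, 2.87], [-3.08, 3.08]. Speed limits (rad/s): [1.89, 1.89, 2.39, 3.14, 3.14, 3.14].

INTERFACE

Orientations are given as a 3x3 rotation matrix whose columns are the frame's x, y, z axes.
In Python, from bench import ctrl gives the robot as it stands.
- The arm moves only by the tool move_arm, never from a script. Its argument "motion" is a list of rows, each a list of 3 entries, a list of its own where there are three numbers: the finger opening in m, from 0 to 0.0912, then the shift along the tool's x, y, z in m, then the turn about the tool's z in rad. A call has 1 to 8 rows; each row shifts and turns the commanded pose from where the row before left it, along the tool's axes as they then stand; what a row does not reach is not made up. A row lasts 1/12 s, in which the tool goes at most 41.7 mm and 7.16 degrees, less where a joint would pass 70% of its speed; a pose out of reach is approached as far as the arm can. A call with a gripper value outside its range is refused whole. The fingers move at their own pace and stop on an object; "grip_force" is the grip in N (left out, the last holds). Time passes only in rows, so rows that do not move let the fingers close. It gives the time, the measured TCP pose, the force, the opening and the grip force at its end, in the units of the state.
- ctrl.state(): the state, without advancing time (a new reading comes with each control period).
- ctrl.read_camera(name): name is "side" or "top"; returns a dict with "image" (480x640x3 uint8, blue, green, red), "range_z" (480x640 float32, m along the optical axis (not along the pixel's ray), 0 where there is no reading), "K" (3x3 intrinsics, pixels), "k1" (the pictures are not rectified: a ray, as slopes to the right and down, at radius r is drawn at 1 + k1 r^2 times it, then the intrinsics apply), "position" and "orientation" of the camera in the world. Camera axes: x right, y down, z forward; pixel columns grow to the right and rows downward; lengths in m; the calibration is good to about 2 mm. A picture is of the moment at which its call begins.
- ctrl.job_done(): hands the job in; it is judged then, once.
Trained networks look in a picture, given as the dict that the camera call returned (one of the last four; its "shot" number tells which), for a name from the list of things; names that differ only in an ending like _2 or _b are one class to them, and where a whole thing is asked for, a point or a joint stands for the part that bears it (a point fixed in the world has none). Each returns a list of dicts, best first, with "conf" (0 to 1); they miss things now and then, are a little off and sometimes report something else, mostly with a low value. They report only what shows in the picture. A call takes as long as a camera call.
- ctrl.boxes_of(picture, target): "centre" ([column, row] as shares, 0 to 1, of the picture: columns of its width, rows of its height, amid what is visible of it).
- ctrl.spot_point(picture, target): "centre" ([column, row] as shares, 0 to 1, of the picture: columns of its width, rows of its height: a listed point, or the origin of a listed thing).
The state is a dict: "t": time; "joint_pos": joint angles; "qd": joint speeds; "joint_efforts": joint torques, N m; "position": TCP position; "ee_rot": TCP orientation; "contact_force": force on the tool from outside, world axes, zero at the start; "moment": the same for the moment, N m; "width": finger opening in m; "gripper_force": force on a finger pad.
Only numpy, scipy, OpenCV 4.12 (cv2) and the standard library are available. Lean on these libraries where they do the work, as an engineer would, in place of code of your own. Each camera call takes 0.05 s, during which the arm holds its last target. There are 200 camera calls.

## Working session

There is one attempt and no reset: what is moved stays moved. The work goes in short steps, Python scripts to look and compute and a tool call to move; the robot and the scene stay as the last step left them, time stands still between calls to the robot, and variables do not carry over. Pictures are saved under pics/ and viewed, at most 14 in all, crops included, and the job is handed in when it is done.

Besides the shell and the picture viewer there is one more tool, called after ">>>" as name([rows], argument=value, ...), one row to a line, values as JSON. move_arm: Moves the arm, as the interface text tells. Its arguments: {"type":"object","properties":{"motion":{"type":"array"},"grip_force":{"type":"number"}},"required":["motion"]}

```bash
mkdir -p pics
cat > h.py <<'E'
import numpy as np, cv2
from bench import ctrl
def pt(p,uv,z=None):
    K=np.array(p["K"]);u,v=uv
    d=np.array([(u-K[0,2])/K[0,0],(v-K[1,2])/K[1,1]]);s=d.copy()
    for _ in range(20): s=d/(1+p["k1"]*(s@s))
    r=np.array(p["orientation"])@np.array([s[0],s[1],1]);o=np.array(p["position"])
    if z is None:
        zz=float(p["range_z"][int(round(v)),int(round(u))]); return o+r*zz
    return o+r*(z-o[2])/r[2]
def cloud(p):
    K=np.array(p["K"]);v,u=np.mgrid[:480,:640]
    d=np.stack([(u-K[0,2])/K[0,0],(v-K[1,2])/K[1,1]],-1);s=d.copy()
    for _ in range(20): s=d/(1+p["k1"]*(s**2).sum(-1,keepdims=True))
    c=np.concatenate([s,np.ones((480,640,1))],-1)*p["range_z"][...,None]
    return c@np.array(p["orientation"]).T+np.array(p["position"])
E
python3 - <<'E'
from h import *
for n in("top","side"):
    p=ctrl.read_camera(n);cv2.imwrite(f"pics/{n}0.png",p["image"]);print(n,p["position"],p["orientation"],p["k1"],(p["range_z"]>0).mean())
    for t in "long_wedge short_wedge collar large_pot small_pot wedge_tray collar_tray drip_dish mallet tape_measure".split():
        for f in(ctrl.boxes_of,ctrl.spot_point):
            for d in f(p,t)[:3]:
                uv=np.array(d["centre"])*[640,480];print(t,f.__name__,round(d["conf"],2),uv.round(),pt(p,np.minimum(uv,[639,479])).round(3))
print(ctrl.state()["ee_rot"],ctrl.state()["t"])
E
```

```text
top [0.38392386 0.01879432 1.08592367] [[-0.01832918 -0.99619771  0.08517134]
 [-0.99935443  0.01562122 -0.03235275]
 [ 0.03089926 -0.08570936 -0.99584092]] 0.01258764682283382 0.9960546875
long_wedge call 0.81 [199. 293.] [0.344 0.266 0.018]
long_wedge call 0.77 [198. 294.] [0.342 0.271 0.016]
short_wedge call 0.72 [438. 290.] [ 0.342 -0.29   0.016]
short_wedge call 0.68 [438. 290.] [ 0.341 -0.291  0.016]
collar call 0.53 [255. 259.] [ 0.421  0.14  -0.001]
collar call 0.8 [257. 258.] [ 0.425  0.135 -0.003]
collar call 0.31 [198. 295.] [0.341 0.271 0.017]
collar call 0.31 [105. 240.] [0.471 0.478 0.032]
large_pot call 0.62 [312. 250.] [0.439 0.006 0.06 ]
large_pot call 0.87 [310. 253.] [0.431 0.009 0.058]
small_pot call 0.65 [381. 259.] [ 0.414 -0.154  0.043]
small_pot call 0.56 [378. 260.] [ 0.414 -0.147  0.043]
wedge_tray call 0.7 [407. 163.] [ 0.648 -0.229  0.003]
wedge_tray call 0.52 [439. 289.] [ 0.342 -0.292  0.017]
wedge_tray call 0.63 [404. 175.] [ 0.619 -0.222  0.004]
collar_tray call 0.81 [221. 165.] [0.648 0.219 0.008]
collar_tray call 0.77 [220. 174.] [0.628 0.222 0.004]

[... 1191 characters left out ...]
.629 -0.225  0.004]
wedge_tray call 0.68 [332. 189.] [ 0.612 -0.236  0.002]
collar_tray call 0.75 [225. 259.] [0.633 0.227 0.009]
collar_tray call 0.61 [292. 321.] [0.338 0.289 0.015]
collar_tray call 0.65 [233. 263.] [0.604 0.224 0.006]
collar_tray call 0.38 [198. 346.] [0.465 0.481 0.002]
drip_dish call 0.69 [278. 221.] [0.629 0.006 0.01 ]
drip_dish call 0.68 [282. 223.] [0.619 0.002 0.005]
mallet call 0.85 [169. 328.] [0.532 0.504 0.039]
mallet call 0.84 [200. 348.] [0.455 0.483 0.005]
mallet call 0.16 [231. 264.] [0.606 0.231 0.007]
[[ 9.73027569e-01  2.30688859e-01 -4.04819816e-06]
 [ 2.30688859e-01 -9.73027569e-01 -3.34689887e-05]
 [-1.16599312e-05  3.16323745e-05 -9.99999999e-01]] 2.1
```

View pics/top0.png

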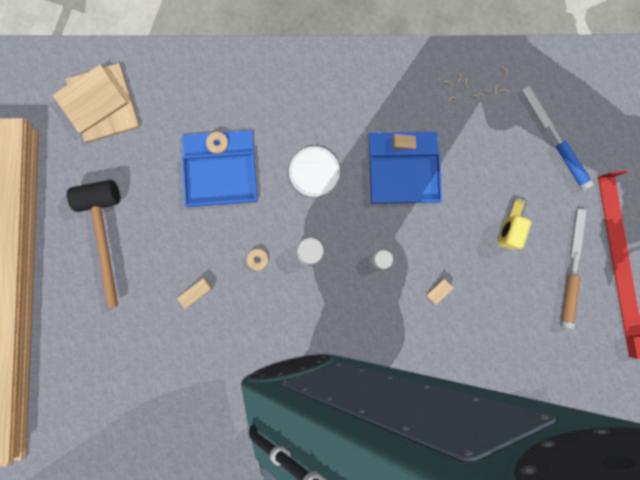

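View pics/side0.png

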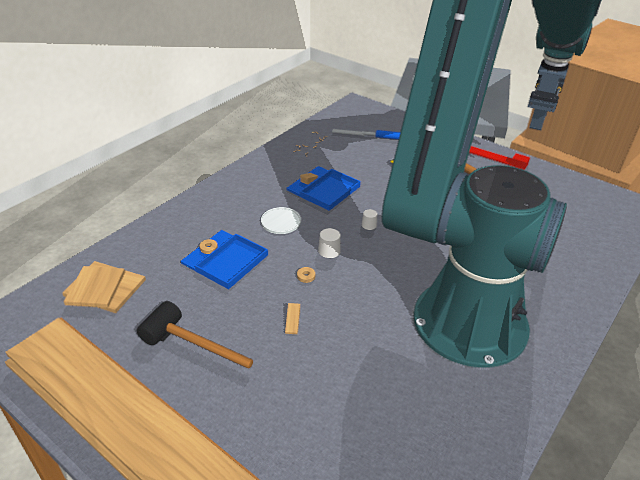

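```bash
cat > m.py <<'E'
from h import *
def comp(C,lo,hi,c,r):
    m=(C[...,2]>lo)&(C[...,2]<hi)&(np.hypot(C[...,0]-c[0],C[...,1]-c[1])<r); return C[m]
if __name__=="__main__":
    p=ctrl.read_camera("top");C=cloud(p)
    for n,c,r,lo,hi in[("long",(.342,.27),.07,.005,.04),("short",(.342,-.29),.06,.005,.04),("collar",(.42,.137),.045,.009,.03),("large",(.435,.007),.05,.052,.07),("small",(.414,-.15),.04,.038,.055)]:
        P=comp(C,lo,hi,c,r);q=cv2.minAreaRect(P[:,:2].astype(np.float32)*1000);g=np.linalg.lstsq(np.c_[P[:,:2]-P[:,:2].mean(0),np.ones(len(P))],P[:,2],rcond=None)[0]
        e=cv2.minEnclosingCircle(P[:,:2].astype(np.float32)*1000)
        print(n,len(P),np.round(q[0]),np.round(q[1]),round(q[2]),"mean",P.mean(0).round(3),"circ",np.round(e[0]),round(e[1]),"grad",g.round(2),"dir",np.degrees(np.arctan2(g[1],g[0])).round(1))
    for n,c in[("R",(.63,-.22)),("L",(.63,.22)),("dish",(.627,-.006))]:
        P=comp(C,.006 if n!="dish" else .004,.05,c,.17 if n!="dish" else .075);print(n,[np.round(x) for x in cv2.minAreaRect(P[:,:2].astype(np.float32)*1000)],P.mean(0).round(3),cv2.minEnclosingCircle(P[:,:2].astype(np.float32)*1000))
E
python3 m.py
```

```text
long 460 [343. 289.] [86. 92.] 69 mean [0.347 0.277 0.016] circ [335. 285.] 54 grad [ 0.13 -0.16  0.02] dir -50.8
short 337 [ 351. -294.] [80. 59.] 7 mean [ 0.341 -0.295  0.015] circ [ 351. -300.] 43 grad [ 0.15 -0.27  0.02] dir -61.9
collar 304 [421. 134.] [48. 47.] 88 mean [0.422 0.133 0.014] circ [422. 134.] 25 grad [-0.   -0.02  0.01] dir -101.0
large 500 [438.   9.] [54. 55.] 89 mean [0.437 0.009 0.06 ] circ [437.   9.] 29 grad [ 0.01 -0.01  0.06] dir -29.5
small 255 [ 416. -158.] [40. 40.] 25 mean [ 0.416 -0.158  0.045] circ [ 416. -159.] 21 grad [ 0.02 -0.01  0.04] dir -38.1
R [array([ 640., -204.]), array([290., 237.]), np.float64(66.0)] [ 0.661 -0.217  0.014] ((618.8401489257812, -198.96923828125), 150.28512573242188)
L [array([624., 213.]), array([274., 287.]), np.float64(53.0)] [0.664 0.224 0.013] ((617.2061767578125, 215.02218627929688), 166.65380859375)
dish [array([631.,  -2.]), array([121., 136.]), np.float64(64.0)] [ 0.631 -0.004  0.007] ((628.2283325195312, -5.22632360458374), 72.66851043701172)
```

```bash
cat > seg.py <<'E'
from h import *
def seg(p,c,r,kind,zlo=-1,zhi=1):
    C=cloud(p);H=cv2.cvtColor(p["image"],cv2.COLOR_BGR2HSV);h,s,v=[H[...,i].astype(int) for i in range(3)]
    col={"oak":(h<30)&(s>60),"blue":(h>100)&(h<125)&(s>150),"grey":s<25}[kind]
    m=col&(np.hypot(C[...,0]-c[0],C[...,1]-c[1])<r)&(C[...,2]>zlo)&(C[...,2]<zhi)
    n,l,st,_=cv2.connectedComponentsWithStats(m.astype(np.uint8));k=1+st[1:,4].argmax();return C[l==k]
def rect(P):
    q=cv2.minAreaRect(P[:,:2].astype(np.float32)*1000);return np.round(q[0],1),np.round(q[1],1),round(q[2],1)
E
python3 - <<'E'
from seg import *
p=ctrl.read_camera("top")
for n,c,r in[("long",(.342,.275),.08),("short",(.342,-.292),.07),("collar",(.42,.135),.05),("sampleR",(.71,-.22),.06),("sampleL",(.71,.22),.06)]:
    P=seg(p,c,r,"oak");g=np.linalg.lstsq(np.c_[P[:,:2]-P[:,:2].mean(0),np.ones(len(P))],P[:,2],rcond=None)[0]
    print(n,len(P),rect(P),P.mean(0).round(4),P.min(0).round(3),P.max(0).round(3),"up",np.degrees(np.arctan2(g[1],g[0])).round(),np.hypot(*g[:2]).round(2))
for n,c in[("R",(.65,-.22)),("L",(.65,.22))]: 
    P=seg(p,c,.16,"blue");print(n,len(P),rect(P)); P=seg(p,(c[0]-.03,c[1]),.1,"blue",-.01,.01);print(n,"floor",len(P),rect(P))
img=p["image"];a=cv2.resize(img[265:325,165:235],None,fx=5,fy=5);b=cv2.resize(img[265:325,405:475],None,fx=5,fy=5)
cv2.imwrite("pics/w.png",np.hstack([a,b]))
H=cv2.cvtColor(img,cv2.COLOR_BGR2HSV);print(H[170,316],H[250,250])
C=cloud(p);m=(H[...,1]<25)&(np.hypot(C[...,0]-.628,C[...,1]+.006)<.075);P=C[m];print("dish",len(P),P.mean(0),cv2.minEnclosingCircle(P[:,:2].astype(np.float32)*1000),rect(P))
E
```

```text
long 444 (array([345.5, 280. ]), array([30.3, 82.2]), 34.4) [0.3462 0.278  0.0158] [ 0.313  0.239 -0.001] [0.377 0.319 0.028] up -45.0 0.24
short 315 (array([ 338.8, -293.7]), array([29.8, 53.1]), 46.1) [ 0.3394 -0.2936  0.015 ] [ 0.312 -0.32   0.002] [ 0.367 -0.266  0.029] up -48.0 0.35
collar 298 (array([421.4, 133.7]), array([47. , 46.4]), 45.5) [0.4216 0.1334 0.0133] [ 0.398  0.11  -0.004] [0.445 0.157 0.017] up -64.0 0.02
sampleR 243 (array([ 696.1, -220.2]), array([28. , 52.6]), 0.1) [ 0.6951 -0.2189  0.0265] [ 0.682 -0.246  0.015] [ 0.71  -0.194  0.039] up 81.0 0.34
sampleL 256 (array([698.2, 225. ]), array([45. , 45.3]), 43.5) [0.6984 0.2252 0.0234] [0.675 0.203 0.018] [0.724 0.247 0.029] up -60.0 0.01
R 4357 (array([ 637.6, -221.2]), array([172. , 166.8]), 0.3)
R floor 2861 (array([ 613.1, -224.4]), array([108.5, 159.1]), 0.0)
L 4494 (array([640.2, 221.4]), array([172.5, 166.1]), 3.7)
L floor 2971 (array([615.5, 222. ]), array([107.8, 158.8]), 3.7)
[ 96   5 249] [174   8 152]
dish 2943 [ 0.62667248 -0.00575074  0.00393477] ((627.9266357421875, -5.965672969818115), 74.9592514038086) (array([628.1,  -5.3]), array([148.4, 148.8]), 89.1)
```

View pics/w.png

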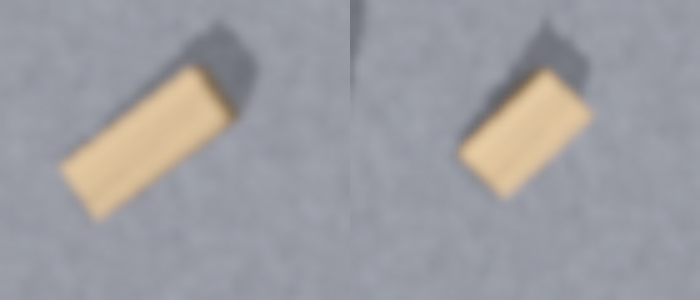

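>>> move_arm([
  [0.06, [0.0221, -0.0276, 0], 0],
  [0.06, [0.0221, -0.0276, 0], 0],
  [0.06, [0.0221, -0.0276, 0], 0],
  [0.06, [0.0221, -0.0276, 0], 0],
  [0.06, [0.0221, -0.0276, 0], 0],
  [0.06, [0.0221, -0.0276, 0], 0],
  [0.06, [0.0221, -0.0276, 0], 0],
  [0.06, [0.0221, -0.0276, 0], 0],
], grip_force=15)

```text
t: 2.87
position: [0.283, -0.424, 0.214]
ee_rot: [[0.973, 0.23, 0.0], [0.23, -0.973, -0.0], [0.0, 0.0, -1.0]]
contact_force: [0.6, 0.8, 0.6]
width: 0.0601
gripper_force: 0.0
```

>>> move_arm([
  [0.06, [0.0221, -0.0276, 0], 0],
  [0.06, [0.0221, -0.0276, 0], 0],
  [0.06, [0.0221, -0.0276, 0], 0],
  [0.06, [0.0221, -0.0276, 0], 0],
  [0.06, [0, 0, 0.01], 0.1248],
  [0.06, [0, 0, 0.01], 0.1248],
  [0.06, [0, 0, 0.01], 0.1248],
  [0.06, [0, 0, 0.01], 0.1248],
])

```text
t: 3.53
position: [0.3434, -0.2975, 0.1738]
ee_rot: [[0.963, -0.269, 0.0], [-0.269, -0.963, -0.0], [0.001, 0.0, -1.0]]
contact_force: [-0.6, -0.0, -0.2]
width: 0.0601
gripper_force: 0.0
```

>>> move_arm([
  [0.06, [0, 0, 0.01], 0.1248],
  [0.06, [0, 0, 0.01], 0.1248],
  [0.06, [0, 0, 0.01], 0.1248],
  [0.06, [0, 0, 0.01], 0.1248],
  [0.06, [0, 0, 0], 0],
  [0.06, [0, 0, 0], 0],
])

```text
t: 4.03
position: [0.343, -0.2975, 0.1339]
ee_rot: [[0.724, -0.69, -0.001], [-0.69, -0.724, 0.001], [-0.001, 0.0, -1.0]]
contact_force: [0.5, -1.1, 0.5]
width: 0.06
gripper_force: 0.0
```

>>> move_arm([
  [0.06, [0, 0, 0.035], 0],
  [0.06, [0, 0, 0.035], 0],
  [0.06, [0, 0, 0.03], 0],
  [0.06, [0, 0, 0.02], 0],
  [0.06, [0, 0, 0.011], 0],
  [0.06, [0, 0, 0], 0],
  [0, [0, 0, 0], 0],
  [0, [0, 0, 0], 0],
])

```text
t: 4.7
position: [0.3437, -0.2982, 0.004]
ee_rot: [[0.722, -0.692, 0.001], [-0.692, -0.722, -0.001], [0.001, 0.0, -1.0]]
contact_force: [0.8, 0.1, -0.8]
width: 0.0493
gripper_force: 0.0
```

>>> move_arm([
  [0, [0, 0, 0], 0],
  [0, [0, 0, 0], 0],
  [0, [0, 0, 0], 0],
  [0, [0, 0, 0], 0],
  [0, [0, 0, 0], 0],
  [0, [0, 0, 0], 0],
])

```text
t: 5.2
position: [0.3435, -0.2981, 0.0037]
ee_rot: [[0.721, -0.693, 0.001], [-0.693, -0.721, -0.001], [0.001, 0.0, -1.0]]
contact_force: [-2.3, 2.0, 12.8]
width: 0.0302
gripper_force: 15.0
```

>>> move_arm([
  [0, [0, 0, -0.025], 0],
  [0, [0, 0, -0.035], 0],
  [0, [0, 0, 0], -0.11],
  [0, [0, 0, 0], -0.11],
  [0, [0, 0, 0], -0.11],
  [0, [0, 0, 0], -0.11],
  [0, [0, 0, 0], -0.11],
  [0, [0, 0, 0], -0.11],
])

```text
t: 5.87
position: [0.3431, -0.2977, 0.0632]
ee_rot: [[0.995, -0.1, 0.0], [-0.1, -0.995, -0.0], [0.0, 0.0, -1.0]]
contact_force: [1.3, -0.2, 0.8]
width: 0.0297
gripper_force: 15.0
```

>>> move_arm([
  [0, [0, 0, 0], -0.105],
  [0, [0.0343, -0.0045, 0], 0],
  [0, [0.0343, -0.0045, 0], 0],
  [0, [0.0343, -0.0045, 0], 0],
  [0, [0.0343, -0.0045, 0], 0],
  [0, [0.0343, -0.0045, 0], 0],
  [0, [0.0343, -0.0045, 0], 0],
  [0, [0.0343, -0.0045, 0], 0],
])

```text
t: 6.53
position: [0.5849, -0.2658, 0.0632]
ee_rot: [[1.0, -0.0, 0.0], [-0.0, -1.0, -0.0], [0.0, 0.0, -1.0]]
contact_force: [0.1, -0.3, -0.8]
width: 0.0298
gripper_force: 15.0
```

>>> move_arm([
  [0, [0.0343, -0.0045, 0], 0],
  [0, [0, 0, 0], 0],
  [0, [0, 0, 0], 0],
])

```text
t: 6.78
position: [0.6187, -0.2613, 0.0629]
ee_rot: [[1.0, 0.001, 0.0], [0.001, -1.0, -0.0], [0.0, 0.0, -1.0]]
contact_force: [0.4, 1.0, -0.1]
width: 0.0298
gripper_force: 15.0
```

Run:
```python
from seg import *
p=ctrl.read_camera("side");cv2.imwrite("pics/s1.png",p["image"][130:330,150:450]);print(ctrl.state()["contact_force"])
P=seg(p,(.62,-.26),.07,"oak");print(len(P),P.mean(0),P.min(0),P.max(0))
C=cloud(p);H=cv2.cvtColor(p["image"],cv2.COLOR_BGR2HSV);b=(H[...,0]>100)&(H[...,0]<125)&(H[...,1]>150)
for c in((.63,-.22),(.63,.22)):
    P=C[b&(np.hypot(C[...,0]-c[0],C[...,1]-c[1])<.18)];print(rect(P),rect(P[P[:,2]<.009]))
m=(H[...,1]<25)&(H[...,2]>190)&(np.hypot(C[...,0]-.628,C[...,1]+.006)<.075);P=C[m];print("dish",len(P),rect(P),P.mean(0))
```

```text
[-0.51142624 -0.11141304 -0.42025394]
85 [ 0.59893265 -0.2623776   0.07106356] [ 0.58047321 -0.28005474  0.05768757] [ 0.62105836 -0.24233402  0.08198068]
(array([ 636.3, -229.9]), array([181.4, 198.2]), 0.7) (array([ 636.8, -231.8]), array([180.4, 194.3]), 0.7)
(array([638.5, 221.3]), array([179.9, 177.2]), 3.5) (array([638.3, 221.1]), array([179. , 175.1]), 4.0)
dish 387 (array([631.8,   1.7]), array([109.5, 121. ]), 32.7) [0.63275219 0.0049296  0.00785751]
```

>>> move_arm([
  [0, [0, 0, 0.025], 0],
  [0, [0, 0, 0.02], 0],
  [0, [0, 0, 0.0095], 0],
  [0, [0, 0, 0], 0],
  [0.04, [0, 0, 0], 0],
  [0.04, [0, 0, 0], 0],
  [0.04, [0, 0, 0], 0],
  [0.04, [0, 0, 0], 0],
])

```text
t: 7.5
position: [0.6178, -0.2621, 0.0092]
ee_rot: [[1.0, -0.001, 0.001], [-0.001, -1.0, -0.0], [0.001, 0.0, -1.0]]
contact_force: [-0.8, 0.1, 0.1]
width: 0.0401
gripper_force: 0.0
```

>>> move_arm([
  [0.04, [0, 0, -0.015], 0],
  [0.04, [0, 0, -0.03], 0],
  [0.04, [0, 0, -0.04], 0],
  [0.06, [0, 0, -0.04], 0],
])

```text
t: 7.83
position: [0.617, -0.2616, 0.1356]
ee_rot: [[1.0, -0.001, -0.001], [-0.001, -1.0, 0.0], [-0.001, -0.0, -1.0]]
contact_force: [0.3, -0.8, 0.6]
width: 0.0445
gripper_force: 0.0
```

Run:
```python
from seg import *
p=ctrl.read_camera("side");cv2.imwrite("pics/s2.png",cv2.resize(p["image"][150:300,200:400],None,fx=3,fy=3))
P=seg(p,(.61,-.26),.05,"oak",-1,.05);print(len(P),P.mean(0),P.min(0),P.max(0))
```

```text
162 [ 0.60913315 -0.25787405  0.01858193] [ 0.57764742 -0.28373434  0.00196176] [ 0.63824206 -0.24190368  0.03175426]
```

View pics/s2.png

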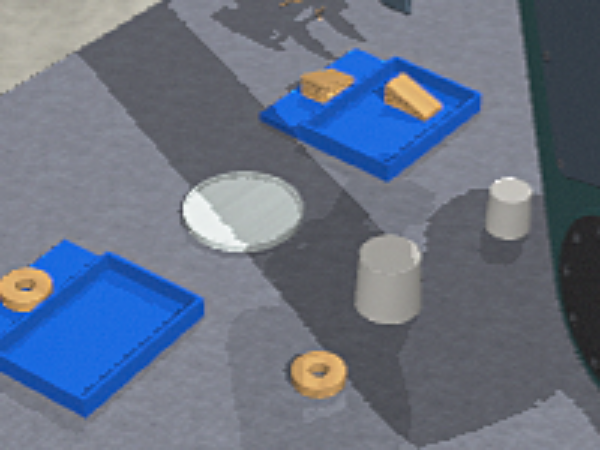

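>>> move_arm([
  [0.06, [-0.0117, -0.0362, 0], 0],
  [0.06, [-0.0117, -0.0362, 0], 0],
  [0.06, [-0.0117, -0.0362, 0], 0],
  [0.06, [-0.0117, -0.0362, 0], 0],
  [0.06, [-0.0117, -0.0362, 0], 0],
  [0.06, [-0.0117, -0.0362, 0], 0],
  [0.06, [-0.0117, -0.0362, 0], 0],
  [0.06, [-0.0117, -0.0362, 0], 0],
])

```text
t: 8.55
position: [0.5235, 0.0293, 0.1347]
ee_rot: [[1.0, -0.001, 0.001], [-0.001, -1.0, 0.0], [0.001, -0.0, -1.0]]
contact_force: [0.8, 0.6, -0.1]
width: 0.0603
gripper_force: 0.0
```

>>> move_arm([
  [0.06, [-0.0117, -0.0362, 0], 0],
  [0.06, [-0.0117, -0.0362, 0], 0],
  [0.06, [-0.025, -0.0288, 0], 0],
  [0.06, [-0.025, -0.0288, 0], 0],
  [0.06, [-0.025, -0.0288, 0], 0],
  [0.06, [-0.025, -0.0288, 0], 0],
  [0.06, [-0.025, -0.0288, 0], 0],
  [0.06, [-0.025, -0.0288, 0], 0],
])

```text
t: 9.22
position: [0.3496, 0.2743, 0.1346]
ee_rot: [[1.0, -0.001, 0.001], [-0.001, -1.0, 0.001], [0.001, -0.001, -1.0]]
contact_force: [1.7, 0.1, 0.1]
width: 0.0598
gripper_force: 0.0
```

>>> move_arm([
  [0.06, [0, 0, 0], -0.1206],
  [0.06, [0, 0, 0], -0.1206],
  [0.06, [0, 0, 0], -0.1206],
  [0.06, [0, 0, 0], -0.1206],
  [0.06, [0, 0, 0], -0.1206],
  [0.06, [0, 0, 0], -0.1206],
  [0.06, [0, 0, 0], -0.1206],
  [0.06, [0, 0, 0], -0.1206],
])

```text
t: 9.88
position: [0.3511, 0.2733, 0.1346]
ee_rot: [[0.565, 0.825, 0.001], [0.825, -0.565, 0.001], [0.001, 0.0, -1.0]]
contact_force: [0.0, -0.4, 0.8]
width: 0.0604
gripper_force: 0.0
```

>>> move_arm([
  [0.06, [0, 0, 0], -0.1206],
  [0.06, [0, 0, 0], -0.1206],
  [0.06, [0, 0, 0], -0.1206],
  [0.06, [0, 0, 0], -0.1206],
  [0.06, [0, 0, 0], -0.1206],
  [0.06, [0, 0, 0], -0.1206],
  [0.06, [0, 0, 0], -0.1206],
  [0.06, [0, 0, 0], -0.1206],
])

```text
t: 10.55
position: [0.3511, 0.2733, 0.1345]
ee_rot: [[-0.356, 0.934, 0.001], [0.934, 0.356, 0.001], [0.0, 0.001, -1.0]]
contact_force: [-0.6, 0.3, -0.4]
width: 0.0602
gripper_force: 0.0
```

>>> move_arm([
  [0.06, [0, 0, 0], -0.1206],
  [0.06, [0, 0, 0], -0.1206],
  [0.06, [0, 0, 0], 0],
])

```text
t: 10.8
position: [0.3511, 0.2733, 0.1344]
ee_rot: [[-0.569, 0.822, 0.001], [0.822, 0.569, 0.001], [-0.0, 0.001, -1.0]]
contact_force: [-0.5, 0.1, -0.6]
width: 0.06
gripper_force: 0.0
```

>>> move_arm([
  [0.06, [0, 0, 0.035], 0],
  [0.06, [0, 0, 0.035], 0],
  [0.06, [0, 0, 0.03], 0],
  [0.06, [0, 0, 0.02], 0],
  [0.06, [0, 0, 0.0105], 0],
  [0.06, [0, 0, 0], 0],
  [0, [0, 0, 0], 0],
  [0, [0, 0, 0], 0],
])

```text
t: 11.47
position: [0.3516, 0.2736, 0.0042]
ee_rot: [[-0.563, 0.826, 0.001], [0.826, 0.563, 0.001], [0.0, 0.002, -1.0]]
contact_force: [-0.1, -1.1, -0.0]
width: 0.0495
gripper_force: 0.0
```

>>> move_arm([
  [0, [0, 0, 0], 0],
  [0, [0, 0, 0], 0],
  [0, [0, 0, 0], 0],
  [0, [0, 0, 0], 0],
  [0, [0, 0, 0], 0],
  [0, [0, 0, 0], 0],
])

```text
t: 11.97
position: [0.3512, 0.2734, 0.0037]
ee_rot: [[-0.564, 0.826, 0.001], [0.826, 0.564, 0.001], [0.0, 0.001, -1.0]]
contact_force: [-2.2, -1.1, 13.5]
width: 0.03
gripper_force: 15.0
```

>>> move_arm([
  [0, [0, 0, -0.025], 0],
  [0, [0, 0, -0.04], 0],
  [0, [0, 0, -0.04], 0],
  [0, [0, 0, 0], -0.1215],
  [0, [0, 0, 0], -0.1215],
  [0, [0, 0, 0], -0.1215],
  [0, [0, 0, 0], -0.1215],
  [0, [0, 0, 0], -0.1215],
])

```text
t: 12.63
position: [0.3509, 0.2731, 0.1084]
ee_rot: [[-0.937, 0.35, 0.001], [0.35, 0.937, 0.0], [-0.0, 0.001, -1.0]]
contact_force: [-0.1, 0.4, -0.1]
width: 0.0299
gripper_force: 15.0
```

>>> move_arm([
  [0, [0, 0, 0], -0.1215],
  [0, [0, 0, 0], -0.1215],
  [0, [0, 0, 0], -0.1215],
  [0, [-0.0248, -0.0289, 0], 0],
  [0, [-0.0248, -0.0289, 0], 0],
  [0, [-0.0248, -0.0289, 0], 0],
  [0, [-0.0248, -0.0289, 0], 0],
  [0, [-0.0248, -0.0289, 0], 0],
])

```text
t: 13.3
position: [0.4759, 0.1271, 0.1083]
ee_rot: [[-1.0, -0.001, 0.001], [-0.001, 1.0, 0.0], [-0.001, 0.0, -1.0]]
contact_force: [0.7, 0.2, 0.2]
width: 0.0296
gripper_force: 15.0
```

>>> move_arm([
  [0, [-0.0248, -0.0289, 0], 0],
  [0, [-0.0151, -0.0353, 0], 0],
  [0, [-0.0151, -0.0353, 0], 0],
  [0, [-0.0151, -0.0353, 0], 0],
  [0, [-0.0151, -0.0353, 0], 0],
  [0, [-0.0151, -0.0353, 0], 0],
  [0, [-0.0151, -0.0353, 0], 0],
  [0, [-0.0151, -0.0353, 0], 0],
])

```text
t: 13.97
position: [0.606, -0.1493, 0.1083]
ee_rot: [[-1.0, -0.0, 0.0], [-0.0, 1.0, -0.0], [-0.0, -0.0, -1.0]]
contact_force: [0.5, 0.7, 0.1]
width: 0.0298
gripper_force: 15.0
```

>>> move_arm([
  [0, [-0.0151, -0.0353, 0], 0],
  [0, [0, 0, 0], 0],
  [0, [0, 0, 0], 0],
])

```text
t: 14.22
position: [0.621, -0.1842, 0.108]
ee_rot: [[-1.0, 0.002, 0.0], [0.002, 1.0, -0.0], [-0.0, -0.0, -1.0]]
contact_force: [-0.2, 0.0, -0.7]
width: 0.0299
gripper_force: 15.0
```

>>> move_arm([
  [0, [0, 0.002, 0.035], 0],
  [0, [0, 0, 0.035], 0],
  [0, [0, 0, 0.02], 0],
  [0, [0, 0, 0.0095], 0],
  [0, [0, 0, 0], 0],
  [0.04, [0, 0, 0], 0],
  [0.04, [0, 0, 0], 0],
  [0.04, [0, 0, 0], 0],
])

```text
t: 14.88
position: [0.6214, -0.1805, 0.0097]
ee_rot: [[-1.0, -0.001, 0.002], [-0.001, 1.0, -0.001], [-0.002, -0.001, -1.0]]
contact_force: [0.1, 0.5, 0.9]
width: 0.0398
gripper_force: 0.0
```

>>> move_arm([
  [0.04, [0, 0, 0], 0],
  [0.04, [0, 0, -0.015], 0],
  [0.04, [0, 0, -0.03], 0],
  [0.04, [0, 0, -0.04], 0],
  [0.07, [0, 0, -0.04], 0],
])

```text
t: 15.3
position: [0.6201, -0.1803, 0.1356]
ee_rot: [[-1.0, -0.0, -0.001], [-0.0, 1.0, 0.0], [0.001, 0.0, -1.0]]
contact_force: [-0.7, 0.2, -0.4]
width: 0.0444
gripper_force: 0.0
```

Run:
```python
from seg import *
p=ctrl.read_camera("side");cv2.imwrite("pics/s3.png",cv2.resize(p["image"][150:300,200:400],None,fx=3,fy=3))
for c in((.61,-.26),(.612,-.182)):
    P=seg(p,c,.05,"oak",-1,.05);print(len(P),P.mean(0),P.min(0),P.max(0))
p=ctrl.read_camera("top");P=seg(p,(.42,.135),.05,"oak");print("collar",cv2.minEnclosingCircle(P[:,:2].astype(np.float32)))
```

```text
161 [ 0.60895782 -0.25756118  0.01887059] [ 0.57634789 -0.28258217  0.00437227] [ 0.63616436 -0.23854259  0.03347997]
239 [ 0.61062275 -0.17559057  0.01873525] [ 0.56628455 -0.1960167   0.00343055] [ 0.65294557 -0.16032054  0.03363619]
collar ((0.4219701588153839, 0.13308337330818176), 0.02424759976565838)
```

View pics/s3.png

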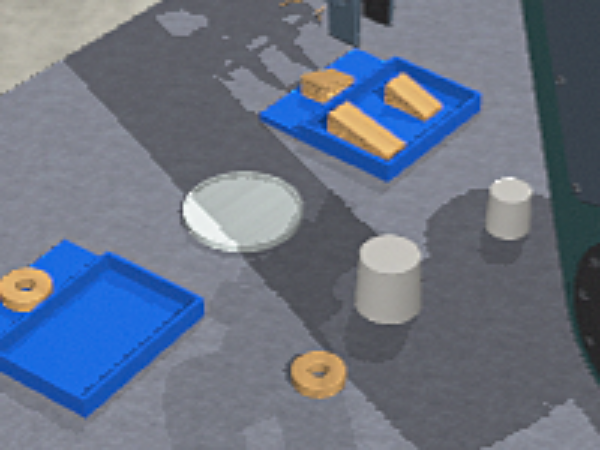

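>>> move_arm([
  [0.085, [0.0199, 0.0314, 0], 0],
  [0.085, [0.0199, 0.0314, 0], 0],
  [0.085, [0.0199, 0.0314, 0], 0],
  [0.085, [0.0199, 0.0314, 0], 0],
  [0.085, [0.0199, 0.0314, 0], 0],
  [0.085, [0.0199, 0.0314, 0], 0],
  [0.085, [0.0199, 0.0314, 0], 0],
  [0.085, [0.0199, 0.0314, 0], 0],
])

```text
t: 16.07
position: [0.4603, 0.0717, 0.1344]
ee_rot: [[-1.0, -0.0, 0.001], [-0.0, 1.0, 0.0], [-0.001, 0.0, -1.0]]
contact_force: [0.9, -0.3, 1.2]
width: 0.0849
gripper_force: 0.0
```

>>> move_arm([
  [0.085, [0.0199, 0.0314, 0], 0],
  [0.085, [0.0199, 0.0314, 0], 0],
  [0.085, [0, 0, 0], 0],
  [0.085, [0, 0, 0], 0],
])

```text
t: 16.4
position: [0.4209, 0.1346, 0.1343]
ee_rot: [[-1.0, -0.004, 0.001], [-0.004, 1.0, 0.0], [-0.001, 0.0, -1.0]]
contact_force: [0.5, -0.8, -0.2]
width: 0.0847
gripper_force: 0.0
```

>>> move_arm([
  [0.085, [-0.001, -0.001, 0.035], 0],
  [0.085, [0, 0, 0.035], 0],
  [0.085, [0, 0, 0.03], 0],
  [0.085, [0, 0, 0.02], 0],
  [0.085, [0, 0, 0.0105], 0],
  [0.085, [0, 0, 0], 0],
  [0, [0, 0, 0], 0],
  [0, [0, 0, 0], 0],
])

```text
t: 17.07
position: [0.4235, 0.1322, 0.0039]
ee_rot: [[-1.0, -0.0, 0.001], [-0.0, 1.0, 0.0], [-0.001, 0.0, -1.0]]
contact_force: [0.4, 0.3, 0.1]
width: 0.0745
gripper_force: 0.0
```

>>> move_arm([
  [0, [0, 0, 0], 0],
  [0, [0, 0, 0], 0],
  [0, [0, 0, 0], 0],
  [0, [0, 0, 0], 0],
  [0, [0, 0, 0], 0],
  [0, [0, 0, 0], 0],
])

```text
t: 17.57
position: [0.4229, 0.1325, 0.0034]
ee_rot: [[-1.0, -0.001, 0.001], [-0.001, 1.0, 0.0], [-0.001, 0.0, -1.0]]
contact_force: [-1.0, -1.1, 9.2]
width: 0.0488
gripper_force: 15.0
```

>>> move_arm([
  [0, [0, 0, -0.02], 0],
  [0, [0, 0, -0.04], 0],
  [0, [-0.0318, 0.0148, 0], 0],
  [0, [-0.0318, 0.0148, 0], 0],
  [0, [-0.0318, 0.0148, 0], 0],
  [0, [-0.0318, 0.0148, 0], 0],
  [0, [-0.0318, 0.0148, 0], 0],
  [0, [-0.0318, 0.0148, 0], 0],
])

```text
t: 18.23
position: [0.6146, 0.2221, 0.063]
ee_rot: [[-1.0, -0.001, -0.0], [-0.001, 1.0, -0.0], [0.0, -0.0, -1.0]]
contact_force: [-0.3, -0.1, -0.7]
width: 0.0495
gripper_force: 15.0
```

>>> move_arm([
  [0, [0, 0, 0], 0],
  [0, [0, 0, 0.025], 0],
  [0, [0, 0, 0.02], 0],
  [0, [0, 0, 0.009], 0],
  [0, [0, 0, 0], 0],
  [0, [0, 0, 0], 0],
])

```text
t: 18.73
position: [0.613, 0.2212, 0.009]
ee_rot: [[-1.0, -0.001, -0.001], [-0.001, 1.0, -0.0], [0.001, -0.0, -1.0]]
contact_force: [0.4, -1.1, 0.2]
width: 0.0495
gripper_force: 15.0
```

>>> move_arm([
  [0, [0, 0, 0.001], 0],
  [0, [0, 0, 0], 0],
  [0.065, [0, 0, 0], 0],
  [0.065, [0, 0, 0], 0],
  [0.065, [0, 0, 0], 0],
  [0.065, [0, 0, -0.02], 0],
  [0.065, [0, 0, -0.04], 0],
  [0.085, [0, 0, -0.04], 0],
])

```text
t: 19.4
position: [0.6122, 0.2209, 0.108]
ee_rot: [[-1.0, -0.001, -0.003], [-0.001, 1.0, -0.001], [0.003, -0.001, -1.0]]
contact_force: [0.2, 0.6, 0.3]
width: 0.0691
gripper_force: 0.0
```

>>> move_arm([
  [0.085, [0, 0, -0.03], 0],
  [0.085, [0, 0, 0], 0],
])

```text
t: 19.57
position: [0.6165, 0.2223, 0.1448]
ee_rot: [[-1.0, -0.001, 0.008], [-0.001, 1.0, 0.003], [-0.008, 0.003, -1.0]]
contact_force: [0.7, -0.6, 0.7]
width: 0.0821
gripper_force: 0.0
```

Run:
```python
from seg import *
s=ctrl.read_camera("side");p=ctrl.read_camera("top")
for q in(s,p):
    P=seg(q,(.614,.221),.05,"oak",-1,.05);print("collar",len(P),P.mean(0),P.min(0),P.max(0))
    C=cloud(q)
    for n,c,r,h,R in(("large",(.437,.009),.0285,.06,.05),("small",(.416,-.158),.0205,.045,.04)):
        m=(C[...,2]>h-.005)&(C[...,2]<h+.008)&(np.hypot(C[...,0]-c[0],C[...,1]-c[1])<R);P=C[m];print(n,len(P),P.mean(0),cv2.minEnclosingCircle(P[:,:2].astype(np.float32)))
# dish: ellipse of outline from image
for nm,q,(u,v) in(("s",s,(280,221)),("t",p,(315,171))):
    cv2.imwrite(f"pics/d{nm}.png",cv2.resize(q["image"][v-40:v+40,u-40:u+40],None,fx=6,fy=6))
    g=cv2.cvtColor(q["image"],cv2.COLOR_BGR2HSV);C=cloud(q)
    m=(g[...,0]>100)&(g[...,1]>28);d=((np.hypot(C[...,0]-.628,C[...,1]+.004)<.09)&~m&(g[...,1]<22)).astype(np.uint8)
    d=cv2.morphologyEx(d,cv2.MORPH_OPEN,np.ones((3,3)));k=max(cv2.findContours(d,0,1)[0],key=cv2.contourArea);e=cv2.fitEllipse(k);print(nm,e,pt(q,e[0],.01))
```

```text
collar 211 [0.60688374 0.22378987 0.01693082] [ 5.82489191e-01  1.95370655e-01 -1.00891034e-04] [0.63866779 0.24668841 0.02443165]
large 239 [0.43378025 0.0118936  0.06085174] ((0.4327329993247986, 0.010133371688425541), 0.0324079804122448)
small 116 [ 0.41216251 -0.15601007  0.04588432] ((0.411939412355423, -0.15822955965995789), 0.024221930652856827)
collar 67 [0.61286147 0.20583494 0.0174718 ] [0.59447055 0.19780564 0.01157016] [0.62636727 0.21676345 0.02132323]
large 497 [0.43745655 0.00943027 0.05986033] ((0.4378456771373749, 0.009431103244423866), 0.028653761371970177)
small 253 [ 0.41596952 -0.15855006  0.04472258] ((0.4158358573913574, -0.15884439647197723), 0.020814139395952225)
s ((280.5974426269531, 220.09219360351562), (26.53935432434082, 40.62410354614258), 89.03321075439453) [ 0.6258519  -0.00108256  0.01      ]
t ((314.4259338378906, 172.36875915527344), (67.26484680175781, 68.59361267089844), 166.8534393310547) [ 0.6268027  -0.00464419  0.01      ]
```

View pics/dt.png

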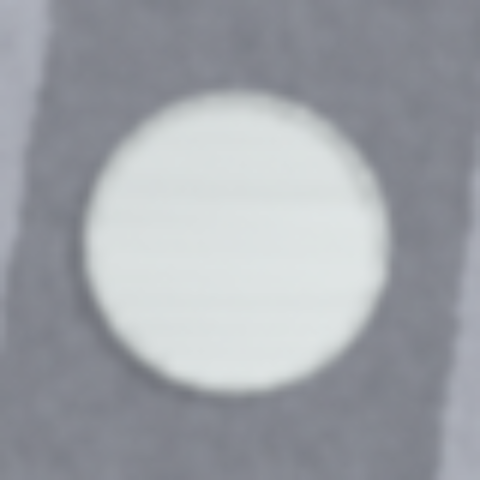

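Run:
```python
from seg import *
s=ctrl.read_camera("side");p=ctrl.read_camera("top")
for q,(u,v) in((s,(280,221)),(p,(315,171))):
    d=ctrl.spot_point(q,"drip_dish")+ctrl.boxes_of(q,"drip_dish")
    print([(round(x["conf"],2),pt(q,np.array(x["centre"])*[640,480],.006 ).round(4)) for x in d][:4])
    C=cloud(q);r=np.hypot(C[...,0]-.628,C[...,1]+.004)
    # rim/floor heights: bench plane vs dish; robust grid search of disc centre using height>3mm
    m=r<.095;P=C[m];b=np.median(P[r[m]>.075,2]);z=P[:,2]-b
    best=max(((z[(dd:=np.hypot(P[:,0]-x,P[:,1]-y))<.060].sum()-.0035*(dd<.06).sum(),x,y) for x in np.arange(.61,.645,.001) for y in np.arange(-.02,.015,.001)))
    print("bench",b,best,"floor",np.median(z[np.hypot(P[:,0]-best[1],P[:,1]-best[2])<.05]))
```

```text
[(0.96, array([0.6366, 0.0026, 0.006 ])), (0.66, array([0.6228, 0.0048, 0.006 ]))]
bench 0.0015373971012619947 (np.float64(2.037500301092301), np.float64(0.631), np.float64(-0.0029999999999999853)) floor 0.005964778031626428
[(0.94, array([ 0.6284, -0.004 ,  0.006 ])), (0.68, array([ 0.6282, -0.0063,  0.006 ]))]
bench -0.0001811867282326407 (np.float64(5.129721377227904), np.float64(0.632), np.float64(-0.003999999999999986)) floor 0.005804469177387084
```

>>> move_arm([
  [0.088, [0.0256, -0.0304, 0], 0],
  [0.088, [0.0256, -0.0304, 0], 0],
  [0.088, [0.0256, -0.0304, 0], 0],
  [0.088, [0.0256, -0.0304, 0], 0],
  [0.088, [0.0256, -0.0304, 0], 0],
  [0.088, [0.0256, -0.0304, 0], 0],
  [0.088, [0.0256, -0.0304, 0], 0],
  [0.088, [0, 0, 0], 0],
])

```text
t: 20.63
position: [0.4294, 0.0055, 0.1367]
ee_rot: [[-1.0, 0.002, -0.004], [0.002, 1.0, -0.0], [0.004, -0.0, -1.0]]
contact_force: [-1.1, 0.7, 0.7]
width: 0.0876
gripper_force: 0.0
```

>>> move_arm([
  [0.088, [0, 0, 0], 0],
  [0.088, [0, 0, 0], 0],
])

```text
t: 20.8
position: [0.4348, 0.0084, 0.138]
ee_rot: [[-1.0, 0.0, 0.0], [0.0, 1.0, 0.0], [-0.0, 0.0, -1.0]]
contact_force: [0.1, 0.3, 0.4]
width: 0.0882
gripper_force: 0.0
```

>>> move_arm([
  [0.088, [-0.002, 0.001, 0.02], 0],
  [0.088, [0, 0, 0.02], 0],
  [0.088, [0, 0, 0.025], 0],
  [0.088, [0, 0, 0.025], 0],
  [0.088, [0, 0, 0.018], 0],
  [0.088, [0, 0, 0.01], 0],
  [0.088, [0, 0, 0], 0],
  [0.088, [0, 0, 0], 0],
])

```text
t: 21.47
position: [0.4366, 0.0098, 0.0199]
ee_rot: [[-1.0, -0.001, -0.001], [-0.001, 1.0, 0.0], [0.001, 0.0, -1.0]]
contact_force: [-0.5, 0.3, 0.1]
width: 0.088
gripper_force: 0.0
```

>>> move_arm([
  [0.04, [0, 0, 0], 0],
  [0.04, [0, 0, 0], 0],
  [0.04, [0, 0, 0], 0],
  [0.04, [0, 0, 0], 0],
  [0.04, [0, 0, 0], 0],
  [0.04, [0, 0, 0], 0],
  [0.04, [0, 0, 0], 0],
], grip_force=12)

```text
t: 22.05
position: [0.4367, 0.0093, 0.0204]
ee_rot: [[-1.0, -0.001, 0.001], [-0.001, 1.0, -0.0], [-0.001, -0.0, -1.0]]
contact_force: [-0.1, 0.5, 8.0]
width: 0.0611
gripper_force: 12.2
```

>>> move_arm([
  [0.04, [0, 0, -0.02], 0],
  [0.04, [0, 0, -0.02], 0],
  [0.04, [0, 0, -0.01], 0],
  [0.04, [0, 0, 0], 0],
])

```text
t: 22.38
position: [0.4375, 0.0093, 0.0717]
ee_rot: [[-1.0, -0.001, 0.003], [-0.001, 1.0, -0.0], [-0.003, -0.0, -1.0]]
contact_force: [1.2, 0.6, 1.0]
width: 0.0607
gripper_force: 12.0
```

>>> move_arm([
  [0.04, [-0.0275, -0.0019, 0], 0],
  [0.04, [-0.0275, -0.0019, 0], 0],
  [0.04, [-0.0275, -0.0019, 0], 0],
  [0.04, [-0.0275, -0.0019, 0], 0],
  [0.04, [-0.0275, -0.0019, 0], 0],
  [0.04, [-0.0275, -0.0019, 0], 0],
  [0.04, [-0.0275, -0.0019, 0], 0],
  [0.04, [0, 0, 0], 0],
])

```text
t: 23.05
position: [0.633, -0.0042, 0.0693]
ee_rot: [[-1.0, -0.0, 0.003], [-0.0, 1.0, -0.0], [-0.003, -0.0, -1.0]]
contact_force: [0.1, -0.4, 0.5]
width: 0.0609
gripper_force: 12.0
```

>>> move_arm([
  [0.04, [0, 0, 0.015], 0],
  [0.04, [0, 0, 0.015], 0],
  [0.04, [0, 0, 0.008], 0],
  [0.04, [0, 0, 0], 0],
  [0.04, [0, 0, 0], 0],
])

```text
t: 23.47
position: [0.6275, -0.0037, 0.0308]
ee_rot: [[-1.0, -0.001, -0.002], [-0.001, 1.0, 0.0], [0.002, 0.0, -1.0]]
contact_force: [0.5, 0.4, -0.1]
width: 0.061
gripper_force: 12.0
```

Run:
```python
from h import *
p=ctrl.read_camera("side");cv2.imwrite("pics/s4.png",cv2.resize(p["image"][130:280,200:400],None,fx=4,fy=4))
```

```text
(no output)
```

View pics/s4.png

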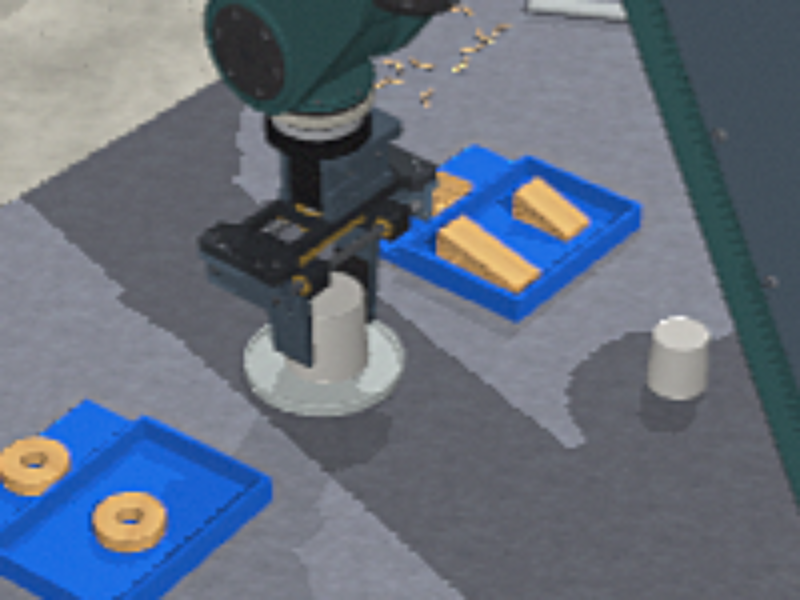

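>>> move_arm([
  [0.04, [-0.0015, 0, 0], 0],
  [0.04, [0, 0, 0.002], 0],
  [0.04, [0, 0, 0.0015], 0],
  [0.04, [0, 0, 0], 0],
  [0.04, [0, 0, 0], 0],
  [0.04, [0, 0, 0], 0],
])

```text
t: 24.02
position: [0.6303, -0.0038, 0.0286]
ee_rot: [[-1.0, -0.001, 0.0], [-0.001, 1.0, 0.0], [-0.0, 0.0, -1.0]]
contact_force: [0.6, -0.2, -0.7]
width: 0.0608
gripper_force: 12.0
```

>>> move_arm([
  [0.085, [0, 0, 0], 0],
  [0.085, [0, 0, 0], 0],
  [0.085, [0, 0, 0], 0],
  [0.085, [0, 0, 0], 0],
  [0.085, [0, 0, -0.01], 0],
  [0.085, [0, 0, -0.02], 0],
  [0.085, [0, 0, -0.03], 0],
  [0.085, [0, 0, -0.03], 0],
])

```text
t: 24.68
position: [0.6296, -0.0038, 0.1196]
ee_rot: [[-1.0, -0.001, -0.001], [-0.001, 1.0, 0.0], [0.001, 0.0, -1.0]]
contact_force: [0.6, 0.6, 0.4]
width: 0.0847
gripper_force: 0.0
```

>>> move_arm([
  [0.085, [0, 0, -0.03], 0],
  [0.085, [0, 0, 0], 0],
  [0.085, [0, 0, 0], 0],
])

```text
t: 24.93
position: [0.6314, -0.0039, 0.1509]
ee_rot: [[-1.0, -0.001, 0.004], [-0.001, 1.0, -0.0], [-0.004, -0.0, -1.0]]
contact_force: [0.1, -0.1, -0.0]
width: 0.0852
gripper_force: 0.0
```

>>> move_arm([
  [0.07, [0.0306, -0.0221, 0], 0],
  [0.07, [0.0306, -0.0221, 0], 0],
  [0.07, [0.0306, -0.0221, 0], 0],
  [0.07, [0.0306, -0.0221, 0], 0],
  [0.07, [0.0306, -0.0221, 0], 0],
  [0.07, [0.0306, -0.0221, 0], 0],
  [0.07, [0.0306, -0.0221, 0], 0],
  [0.07, [0, 0, 0], 0],
])

```text
t: 25.6
position: [0.411, -0.16, 0.1471]
ee_rot: [[-1.0, 0.002, -0.004], [0.002, 1.0, 0.001], [0.004, 0.001, -1.0]]
contact_force: [0.4, 0.1, -0.3]
width: 0.07
gripper_force: 0.0
```

>>> move_arm([
  [0.07, [0, 0, 0], 0],
  [0.07, [0, 0, 0], 0],
])

```text
t: 25.77
position: [0.4162, -0.1586, 0.1482]
ee_rot: [[-1.0, 0.0, -0.0], [0.0, 1.0, 0.0], [0.0, 0.0, -1.0]]
contact_force: [0.6, 0.3, 0.4]
width: 0.0699
gripper_force: 0.0
```

Run:
```python
from seg import *
for n in("top","side"):
    q=ctrl.read_camera(n);C=cloud(q);m=(C[...,2]>.061)&(C[...,2]<.074)&(np.hypot(C[...,0]-.63,C[...,1]+.004)<.05);P=C[m];print(len(P),P.mean(0),cv2.minEnclosingCircle(P[:,:2].astype(np.float32)))
print(ctrl.state()["position"])
```

```text
482 [ 0.63037563 -0.00397082  0.06586359] ((0.630854070186615, -0.00445606978610158), 0.02905355952680111)
207 [ 0.62623494 -0.00121944  0.06672114] ((0.6286658644676208, -0.003410089761018753), 0.03351842612028122)
[ 0.41677458 -0.15820783  0.14824106]
```

>>> move_arm([
  [0.07, [0, 0, 0.025], 0],
  [0.07, [0, 0, 0.03], 0],
  [0.07, [0, 0, 0.03], 0],
  [0.07, [0, 0, 0.025], 0],
  [0.07, [0, 0, 0.015], 0],
  [0.07, [0, 0, 0.008], 0],
  [0.07, [0, 0, 0], 0],
  [0.07, [0, 0, 0], 0],
])

```text
t: 26.53
position: [0.4166, -0.1584, 0.0156]
ee_rot: [[-1.0, -0.001, -0.0], [-0.001, 1.0, 0.0], [0.0, 0.0, -1.0]]
contact_force: [0.4, 0.5, -0.1]
width: 0.07
gripper_force: 0.0
```

>>> move_arm([
  [0.03, [0, 0, 0], 0],
  [0.03, [0, 0, 0], 0],
  [0.03, [0, 0, 0], 0],
  [0.03, [0, 0, 0], 0],
  [0.03, [0, 0, 0], 0],
  [0.03, [0, 0, 0], 0],
  [0.03, [0, 0, 0], 0],
])

```text
t: 27.12
position: [0.4166, -0.1589, 0.0159]
ee_rot: [[-1.0, -0.001, 0.001], [-0.001, 1.0, -0.0], [-0.001, -0.0, -1.0]]
contact_force: [0.3, 0.2, 7.5]
width: 0.0439
gripper_force: 12.2
```

>>> move_arm([
  [0.03, [0, 0, -0.02], 0],
  [0.03, [0, 0, -0.03], 0],
  [0.03, [0, 0, -0.03], 0],
  [0.03, [0, 0, -0.015], 0],
  [0.03, [0, 0, 0], 0],
])

```text
t: 27.53
position: [0.4179, -0.1594, 0.1135]
ee_rot: [[-1.0, -0.001, 0.005], [-0.001, 1.0, -0.002], [-0.005, -0.002, -1.0]]
contact_force: [0.3, -0.9, 0.3]
width: 0.0439
gripper_force: 12.0
```

>>> move_arm([
  [0.03, [-0.0268, 0.0193, 0], 0],
  [0.03, [-0.0268, 0.0193, 0], 0],
  [0.03, [-0.0268, 0.0193, 0], 0],
  [0.03, [-0.0268, 0.0193, 0], 0],
  [0.03, [-0.0268, 0.0193, 0], 0],
  [0.03, [-0.0268, 0.0193, 0], 0],
  [0.03, [-0.0268, 0.0193, 0], 0],
  [0.03, [-0.0268, 0.0193, 0], 0],
])

```text
t: 28.2
position: [0.631, -0.0029, 0.1089]
ee_rot: [[-1.0, -0.001, -0.002], [-0.001, 1.0, 0.0], [0.002, 0.0, -1.0]]
contact_force: [0.1, -0.9, -0.6]
width: 0.0439
gripper_force: 12.0
```

>>> move_arm([
  [0.03, [0, 0, 0], 0],
  [0.03, [0, 0, 0.01], 0],
  [0.03, [0, 0, 0.01], 0],
  [0.03, [0, 0, 0.004], 0],
  [0.03, [0, 0, 0], 0],
  [0.03, [0, 0, 0], 0],
  [0.03, [0, 0, 0], 0],
  [0.03, [0, 0, 0], 0],
])

```text
t: 28.87
position: [0.6305, -0.0044, 0.0868]
ee_rot: [[-1.0, -0.0, 0.001], [-0.0, 1.0, -0.0], [-0.001, -0.0, -1.0]]
contact_force: [0.2, -0.7, -0.1]
width: 0.0435
gripper_force: 12.0
```

Run:
```python
from h import *
for _ in range(3): p=ctrl.read_camera("side");print(np.round(ctrl.state()["position"],4))
cv2.imwrite("pics/s5.png",cv2.resize(p["image"][150:250,220:340],None,fx=5,fy=5))
```

```text
[ 0.6306 -0.0043  0.0869]
[ 0.6306 -0.0043  0.0869]
[ 0.6306 -0.0042  0.0868]
```

View pics/s5.png

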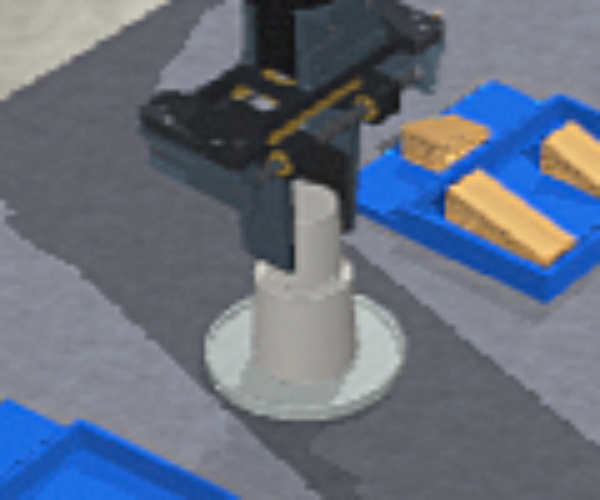

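>>> move_arm([
  [0.03, [-0.0003, 0, 0.003], 0],
  [0.03, [0, 0, 0.0015], 0],
  [0.03, [0, 0, 0], 0],
  [0.03, [0, 0, 0], 0],
  [0.03, [0, 0, 0], 0],
  [0.07, [0, 0, 0], 0],
  [0.07, [0, 0, 0], 0],
  [0.07, [0, 0, 0], 0],
])

```text
t: 29.68
position: [0.6305, -0.0041, 0.0817]
ee_rot: [[-1.0, -0.001, -0.0], [-0.001, 1.0, 0.0], [0.0, 0.0, -1.0]]
contact_force: [-0.6, -0.4, 0.4]
width: 0.0612
gripper_force: 0.0
```

>>> move_arm([
  [0.07, [0, 0, 0], 0],
  [0.07, [0, 0, -0.01], 0],
  [0.07, [0, 0, -0.02], 0],
  [0.07, [0, 0, -0.03], 0],
  [0.07, [0, 0, -0.03], 0],
  [0.07, [0, 0, -0.03], 0],
  [0.07, [0, 0, 0], 0],
  [0.07, [0, 0, 0], 0],
])

```text
t: 30.35
position: [0.6317, -0.0041, 0.2043]
ee_rot: [[-1.0, -0.001, 0.004], [-0.001, 1.0, -0.0], [-0.004, -0.0, -1.0]]
contact_force: [0.3, 0.0, -1.5]
width: 0.0702
gripper_force: 0.0
```

Run:
```python
from seg import *
for n in("top","side"):
    q=ctrl.read_camera(n);C=cloud(q);m=(C[...,2]>.103)&(C[...,2]<.12)&(np.hypot(C[...,0]-.63,C[...,1]+.004)<.045);P=C[m];print(len(P),P.mean(0),cv2.minEnclosingCircle(P[:,:2].astype(np.float32)))
    P=seg(q,(.614,.221),.05,"oak",-1,.05);print("collar",len(P),P.mean(0))
cv2.imwrite("pics/s6.png",cv2.resize(q["image"][150:300,200:400],None,fx=4,fy=4))
```

```text
0 [nan nan nan] ((0.0, 0.0), 0.0)
collar 227 [0.61096932 0.21978295 0.01775291]
131 [ 6.25183391e-01 -2.33927884e-04  1.10888346e-01] ((0.6272125840187073, -0.003125210991129279), 0.023014076054096222)
collar 210 [0.60694048 0.22373849 0.0167535 ]<stdin>:3: RuntimeWarning: Mean of empty slice.
  ret = um.true_divide(
```

View pics/s6.png

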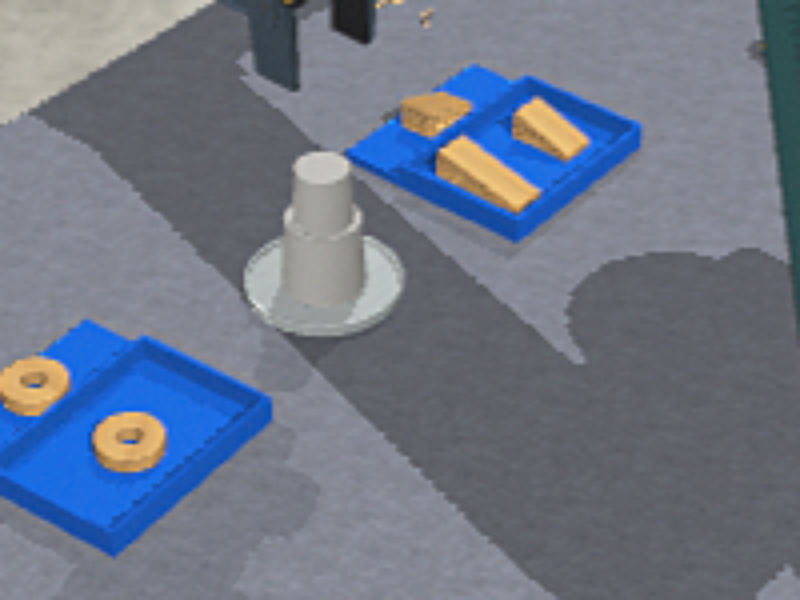

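All pieces are in place: both wedges lie flat in the right tray, the collar lies flat in the left tray, and the pots are stacked and centred in the dish. The gripper is clear of everything.

```bash
python3 -c "
from bench import ctrl
print(ctrl.job_done())"
```

```text
the job is handed in; nothing more can be done
None
```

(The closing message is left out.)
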